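# Set up the pasta drying rod

### The arm

A 6-joint arm with a two-finger parallel gripper is mounted at the origin on the work surface. World frame = base frame: x ahead of the robot, y to its left, z up, the work surface at z = 0. Lengths are in mm, angles in degrees, forces in N, time in s.
With the tool pointing down it reaches from about 350 to 850 mm from the base axis. Payload 8.1 kg.
Tool frame: the origin (TCP) lies between the finger pads; the fingertips stand 17 mm ahead of it and the grasp point (between the pads) lies 2 mm behind it; z points along the fingers, y is the line along which they close (so a half turn about z gives the same grasp; the last joint's range is limited). The gripper opens to 85 mm and grips with 20 to 120 N. Pads are 22 mm wide; open, the fingers measure 114 mm over their backs; the gripper's body (76 mm by 85 mm) begins 54 mm behind the grasp point. The pads swing forward as they close: fully open they stand 13 mm farther back than shut.
Start: joints at [-77.2, 7.471, 85.268, -0, 87.261, -4.893], TCP at [182.37, -571.617, 221.492] pointing down, gripper open.
Joint ranges: [-169.43, 169.43], [-51.17, 129.36], [1.28, 143.12], [-76.62, 256.62], [0, 156.53], [-152.29, 152.29]. Speed limits (degrees/s): [136.94, 136.94, 159.86, 180, 180, 180].

### API

Orientations are given as [roll, pitch, yaw] about the fixed x, y, z axes, in that order (R = Rz(yaw) Ry(pitch) Rx(roll)).
In Python, from bench import sense, snapshot, hand_in, trace, place_of gives the robot as it stands.
- The arm moves only by the shell command python3 -m handwheel 'ROWS' [FORCE]. ROWS is JSON, a list of rows, each a list of 7 numbers: the opening, from -1 (shut) to 1 (fully open), then the shift along the tool's x, y, z in cm, then the turn, a rotation vector about the tool's x, y, z in rad. A call has 1 to 12 rows; each row shifts and turns the commanded pose from where the row before left it, along the tool's axes as they then stand; what a row does not reach is not made up. A row lasts 1/12 s, in which the tool goes at most 41.7 mm and 7.16 degrees, less where a joint would pass 70% of its speed; a pose out of reach is approached as far as the arm can. A call with a gripper value outside its range is refused whole. The fingers move at their own pace and stop on an object; FORCE is the grip in N (left out, the last holds). Time passes only in rows, so rows that do not move let the fingers close. It gives the time, the measured TCP pose, the force, the opening and the grip force at its end, in the units of the state.
- sense(): the state, without advancing time (a new reading comes with each control period).
- snapshot(name): name is "scene" or "top" or "wrist"; returns a dict with "image" (384x512x3 uint8, red, green, blue), "intrinsics" (3x3 intrinsics, pixels), "k1" (the pictures are not rectified: a ray, as slopes to the right and down, at radius r is drawn at 1 + k1 r^2 times it, then the intrinsics apply), "R" (3x3) and "t" (3): a world point X has camera coordinates R X + t. Camera axes: x right, y down, z forward; pixel columns grow to the right and rows downward; lengths in mm; the calibration is good to about 2 mm. A picture is of the moment at which its call begins. There is no depth.
- hand_in(): hands the job in; it is judged then, once.
Trained networks look in a picture, given as the dict that the camera call returned (one of the last four; its "shot" number tells which), for a name from the list of things; names that differ only in an ending like _2 or _b are one class to them, and where a whole thing is asked for, a point or a joint stands for the part that bears it (a point fixed in the world has none). Each returns a list of dicts, best first, with "conf" (0 to 1); they miss things now and then, are a little off and sometimes report something else, mostly with a low value. They report only what shows in the picture. A call takes as long as a camera call.
- trace(picture, query): "pixels" (384x512 bool, what is visible of it).
- place_of(picture, query): "location" ([x, y, z] in mm, in world coordinates, good to about 4 mm: a listed point, or the origin of a listed thing).
The state is a dict: "time": time; "joint_pos": joint angles; "qd": joint speeds; "joint_efforts": joint torques, N m; "tool_pos": TCP position; "tcp_rot": TCP orientation; "ft_force": force on the tool from outside, world axes, zero at the start; "wrist_torque": the same for the moment, N m; "finger_gap": finger opening in mm; "grip_force": force on a finger pad.
Only numpy, scipy, OpenCV 4.12 (cv2) and the standard library are available. Lean on these libraries where they do the work, as an engineer would, in place of code of your own. Each camera call takes 0.05 s, during which the arm holds its last target. There are 200 camera calls.

### The job

Lever the lid of the plywood rod case open with the scraper, not with the gripper: push the blade under the lid's overhanging edge and raise it until the lid stands upright or leans back. Lay the scraper back on the table, flat and clear of the case, then take the wooden drying rod out of the case and set it down, without dropping it, across the two forked stands so that it lies down in both notches with both ends sticking well out. Leave the lid open, and do not disturb the jars and the tin.

Things in the scene. Friction and masses are not known exactly. Their poses are not given: they have to be found in the camera images.
- scraper_grip (a point): Grip point of the scraper: on its handle's centreline, 35 mm behind the handle's front end, half-way up (16 mm above the table when lying), near the centre of mass. x along the tool to the blade tip, z up. Handle 110 long (75 behind to 35 ahead of this point), 24 wide (y), 32 high; the blade reaches 127.5 mm ahead of this point, its mid-plane 12.75 mm below it.
- lid_lip (a point): Middle of the lid's free, overhanging edge, at the lid's underside (55 mm above the table when shut); it moves with the lid, 158 mm from the hinge axis. Axes with the lid shut: x along the edge, y horizontal from the edge towards the hinge, z up.
- lid_hinge (a point): Middle of the lid's hinge line, 55 mm above the table, fixed; axes: x along the hinge (the long side of the case), y pointing horizontally outward, away from the case (the case's middle is 71 mm towards -y), z up.
- lid (a joint): Lid angle in rad: 0 shut, 1.57 upright, stop at 1.9 (leaning back outward). The hinge is stiff enough (about 0.12 N m of friction) that the lid stays wherever it is left; raising it at the edge takes about 1.5 N.
- scraper: The scraper: chunky dark wooden handle with a thin flat steel blade straight ahead of it (blade 50 wide, 2.5 thick, 2 to 4.5 mm above the table when lying), loose, lying flat on the table, 140 g. Origin on its underside, below the front end of the handle; x towards the blade tip, z up.
- rod_center (a point): Centre of the drying rod: loose square wooden bar 200 long (x), 22 by 22 (the last 12 mm at each end 18 by 18), 90 g. It starts in the shut case, lengthwise near its middle, on two low rests, its centre 35 mm and its top 46 mm above the table (the case's rim is at 55, its inner floor at 7).
- rod: The whole rod; origin at the middle of its underside, x along it, z up.
- stand_a_notch (a point): Middle of the notch floor of the first forked stand (fixed wooden post, 16 thick, on a steel foot 50 by 90 by 8), 85 mm above the table. x runs through the notch, towards the other stand; z up. The notch is open above, 30 wide (y), straight for 22 mm, then flaring outward up to 121 mm above the table.
- stand_b_notch (a point): The same on the second, equal stand, 125 to 155 mm from the first along its x axis; the two notches are in line.
- stand_a: The first stand; origin under its middle on the table.
- stand_b: The second stand; origin under its middle on the table.
- jar_a: Bystander: amber glass jar, 68 diameter, 100 high; origin in the middle of its underside. Leave alone.
- jar_b: Bystander: green glass jar, 60 diameter, 90 high; origin in the middle of its underside. Leave alone.
- jar_c: Bystander: clear glass jar, 66 diameter, 110 high; origin in the middle of its underside. Leave alone.
- tin: Bystander: metal tin, 74 diameter, 100 high; origin in the middle of its underside. Leave alone.
- case: The rod case: shallow plywood box, fixed to the table, 236 long (x) by 142 wide (y) by 55 high, walls and floor 7 thick, 128 mm clear inside across. Origin under its middle. Its lid is a 7 mm plywood plate without handle, hinged along the +y long side; along the -y long side the lid overhangs the wall by 16 mm.

How it is judged:
By the outcome, as a careful person would: the job done as asked, in the order asked, and still so for the second after the job is handed in, with the robot touching nothing.
It also fails if it takes over 64 s, if anything falls off the work surface, if the arm or the gripper's body presses on something with over 40 N, if the wrist force passes 120 N, or if a joint passes its speed limit or range.

## Working session

There is one attempt and no reset: what is moved stays moved. The work goes in short steps, Python scripts to look and compute and a shell command to move; the robot and the scene stay as the last step left them, time stands still between calls to the robot, and variables do not carry over. Pictures are saved under pics/ and viewed, at most 13 in all, crops included, and the job is handed in when it is done.

```bash
ls; mkdir -p pics; cat > h.py <<'E'
import numpy as np, cv2
from bench import sense, snapshot, trace, place_of
from scipy.spatial.transform import Rotation as Ro
def save(p,n): cv2.imwrite('pics/'+n+'.png',p['image'][:,:,::-1])
def ray(p,uv):
    K=np.array(p['intrinsics']); d=np.array([(uv[0]-K[0,2])/K[0,0],(uv[1]-K[1,2])/K[1,1]])
    s=d.copy()
    for _ in range(20): s=d/(1+p['k1']*(s@s))
    R=np.array(p['R']);t=np.array(p['t']); return -R.T@t, R.T@np.array([s[0],s[1],1])
def atz(p,uv,z):
    c,d=ray(p,uv); return c+d*(z-c[2])/d[2]
def proj(p,X):
    c=np.array(p['R'])@np.array(X)+np.array(p['t']); s=c[:2]/c[2]; s=s*(1+p['k1']*(s@s)); K=np.array(p['intrinsics'])
    return np.array([K[0,0]*s[0]+K[0,2],K[1,1]*s[1]+K[1,2]])
def rect(p,q,z):
    "min area rect of traced mask projected on plane z"
    r=trace(p,q)
    if not r: return None
    m=r[0]['pixels'].astype(np.uint8); cs,_=cv2.findContours(m,0,1); c=max(cs,key=cv2.contourArea)[:,0]
    P=np.array([atz(p,u,z)[:2] for u in c.astype(float)]).astype(np.float32)
    b=cv2.minAreaRect(P); return r[0]['conf'],int(m.sum()),np.round(cv2.boxPoints(b)).tolist(),np.round(b[1]).tolist()
def step(Rt,d):  # world shift mm -> tool cm
    return np.round(Ro.from_euler('xyz',Rt,degrees=True).as_matrix().T@np.array(d)/10,2)
E
python3 - <<'E'
from h import *
print({k:np.round(v,2).tolist() for k,v in sense().items()})
for n in ('top','scene'):
    p=snapshot(n); save(p,n)
    print(n,'cam',np.round(ray(p,(256,192))[0]))
    for q in ('scraper_grip','scraper','lid_lip','lid_hinge','case','stand_a_notch','jar_a','jar_b','jar_c','tin'):
        print(q,[(round(d['conf'],2),np.round(d['location']).tolist()) for d in place_of(p,q)[:3]])
    if n=='top':
        for q,z in (('scraper',16),('lid',62),('stand_a',8)): print(q,rect(p,q,z))
E
```

```text
pics
{'time': 0.0, 'joint_pos': [-77.2, 7.52, 85.33, 0.0, 87.26, -4.89], 'qd': [-0.05, -0.04, -0.02, -0.05, -0.08, 0.01], 'joint_efforts': [-0.0, -56.94, -50.06, -0.0, 0.01, -0.0], 'tool_pos': [182.23, -571.04, 220.44], 'tcp_rot': [-179.89, -0.01, 17.69], 'ft_force': [0.23, -0.8, 0.06], 'wrist_torque': [-0.03, 0.05, -0.04], 'grip_force': 0.0, 'finger_gap': 85.22}
top cam [ 413.  -42. 1187.]
scraper_grip [(0.9, [534.0, -57.0, 16.0])]
scraper [(0.89, [547.0, -24.0, 6.0])]
lid_lip [(0.95, [583.0, 150.0, 52.0]), (0.6, [796.0, -12.0, -1.0])]
lid_hinge [(0.59, [569.0, 307.0, 54.0]), (0.34, [345.0, 268.0, -0.0])]
case [(0.55, [577.0, 237.0, -1.0])]
stand_a_notch [(0.66, [478.0, -245.0, 83.0])]
jar_a [(0.76, [345.0, 267.0, -0.0]), (0.68, [798.0, -17.0, -5.0]), (0.62, [758.0, -134.0, 3.0])]
jar_b [(0.76, [345.0, 267.0, -0.0]), (0.68, [798.0, -17.0, -5.0]), (0.62, [758.0, -134.0, 3.0])]
jar_c [(0.76, [345.0, 267.0, -0.0]), (0.68, [798.0, -17.0, -5.0]), (0.62, [758.0, -134.0, 3.0])]
tin [(0.86, [354.0, -401.0, -1.0]), (0.32, [346.0, 266.0, -2.0]), (0.15, [549.0, -22.0, 2.0])]
scraper (0.89, 816
[... 332 characters left out ...]
.78, [530.0, -56.0, 17.0]), (0.63, [349.0, -399.0, -3.0]), (0.34, [615.0, -227.0, -0.0])]
scraper [(0.6, [552.0, -30.0, -1.0]), (0.6, [472.0, -244.0, -3.0]), (0.42, [526.0, -57.0, 19.0])]
lid_lip [(0.64, [580.0, 149.0, 56.0]), (0.52, [576.0, 232.0, 3.0])]
lid_hinge [(0.93, [568.0, 309.0, 52.0])]
case [(0.86, [577.0, 238.0, 2.0])]
stand_a_notch [(0.6, [476.0, -245.0, 85.0])]
jar_a [(0.98, [751.0, -136.0, 2.0]), (0.89, [347.0, 266.0, 1.0]), (0.71, [796.0, -14.0, -0.0])]
jar_b [(0.98, [751.0, -136.0, 2.0]), (0.89, [347.0, 266.0, 1.0]), (0.71, [796.0, -14.0, -0.0])]
jar_c [(0.98, [751.0, -136.0, 2.0]), (0.89, [347.0, 266.0, 1.0]), (0.71, [796.0, -14.0, -0.0])]
tin [(0.76, [350.0, -400.0, -1.0])]
```

View pics/top.png

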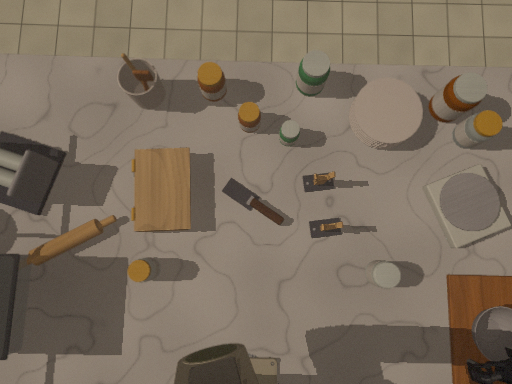

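View pics/scene.png

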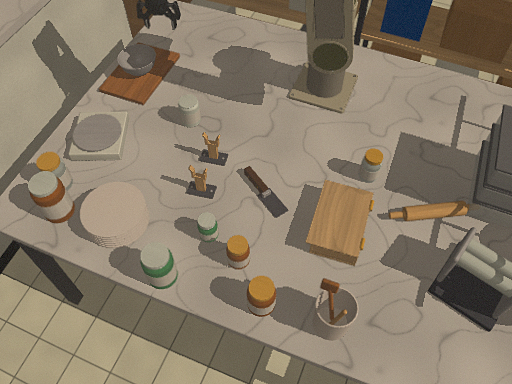

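The top view shows the scraper (about 223–283, 182–222) with its blade towards the case (162,190). The lid's free edge faces the scraper and the stands are at (320,182) and (326,228). The network positions agree with this. I'll move over the scraper.

```bash
cat >> h.py <<'E'
from scipy.linalg import logm,expm
def plan(pos,rpy,N,start=None):
    "constant row (screw) repeated N times from measured pose to target"
    s=sense(); p0,r0=start or (s['tool_pos'],s['tcp_rot'])
    def T(p,r):
        M=np.eye(4); M[:3,:3]=Ro.from_euler('xyz',r,degrees=True).as_matrix(); M[:3,3]=p; return M
    D=np.linalg.inv(T(p0,r0))@T(pos,rpy)
    E=expm(np.real(logm(D))/N); w=Ro.from_matrix(E[:3,:3]).as_rotvec()
    print(N,'x',np.round(E[:3,3]/10,3).tolist(),np.round(w,4).tolist())
def chk(f='time tool_pos tcp_rot ft_force finger_gap grip_force'):
    s=sense(); print({k:np.round(s[k],2).tolist() for k in f.split()})
E
python3 -c "
from h import *
plan((532,-62,175),(180,0,56),24)"
```

```text
24 x [2.473, -0.876, 0.194] [-0.0, -0.0, -0.0279]
```

```bash
R='[1,2.473,-0.876,0.194,0,0,-0.0279]'
python3 -m handwheel '[[1,2.473,-0.876,0.194,0,0,-0.0279],[1,2.473,-0.876,0.194,0,0,-0.0279],[1,2.473,-0.876,0.194,0,0,-0.0279],[1,2.473,-0.876,0.194,0,0,-0.0279],[1,2.473,-0.876,0.194,0,0,-0.0279],[1,2.473,-0.876,0.194,0,0,-0.0279],[1,2.473,-0.876,0.194,0,0,-0.0279],[1,2.473,-0.876,0.194,0,0,-0.0279],[1,2.473,-0.876,0.194,0,0,-0.0279],[1,2.473,-0.876,0.194,0,0,-0.0279],[1,2.473,-0.876,0.194,0,0,-0.0279],[1,2.473,-0.876,0.194,0,0,-0.0279]]'
python3 -m handwheel '[[1,2.473,-0.876,0.194,0,0,-0.0279],[1,2.473,-0.876,0.194,0,0,-0.0279],[1,2.473,-0.876,0.194,0,0,-0.0279],[1,2.473,-0.876,0.194,0,0,-0.0279],[1,2.473,-0.876,0.194,0,0,-0.0279],[1,2.473,-0.876,0.194,0,0,-0.0279],[1,2.473,-0.876,0.194,0,0,-0.0279],[1,2.473,-0.876,0.194,0,0,-0.0279],[1,2.473,-0.876,0.194,0,0,-0.0279],[1,2.473,-0.876,0.194,0,0,-0.0279],[1,2.473,-0.876,0.194,0,0,-0.0279],[1,2.473,-0.876,0.194,0,0,-0.0279]]'
python3 -m handwheel '[[1,0,0,0,0,0,0],[1,0,0,0,0,0,0]]'
python3 - <<'E'
from h import *
chk()
p=snapshot('wrist'); save(p,'w1'); print('cam',np.round(ray(p,(256,192))[0]))
for q in ('scraper_grip','scraper','lid_lip'):
    print(q,[(round(d['conf'],2),np.round(d['location'],1).tolist()) for d in place_of(p,q)[:2]])
print(rect(p,'scraper',16),rect(p,'scraper',32))
E
```

```text
time: 2.25
tool_pos: [400.8, -345.2, 198.2]
tcp_rot: [180.0, -0.0, 37.0]
ft_force: [0.8, -0.7, 0.0]
finger_gap: 85.4
grip_force: 0.0
time: 3.25
tool_pos: [532.1, -60.6, 175.0]
tcp_rot: [180.0, -0.0, 56.1]
ft_force: [0.5, 0.7, -0.3]
finger_gap: 85.4
grip_force: 0.0
time: 3.42
tool_pos: [531.8, -60.7, 174.8]
tcp_rot: [-180.0, 0.0, 56.2]
ft_force: [-0.8, 0.5, -0.3]
finger_gap: 85.0
grip_force: 0.0
{'time': 3.42, 'tool_pos': [531.78, -60.65, 174.82], 'tcp_rot': [-179.99, 0.01, 56.2], 'ft_force': [-0.77, 0.48, -0.29], 'finger_gap': 85.03, 'grip_force': 0.0}
cam [574.   3. 327.]
scraper_grip [(0.72, [529.6, -54.4, 13.1])]
scraper [(0.98, [544.5, -28.3, 2.7])]
lid_lip [(0.59, [547.9, -26.5, 0.0]), (0.58, [529.0, -52.4, 15.1])]
(0.58, 7815, [[465.0, -110.0], [507.0, -136.0], [619.0, 37.0], [577.0, 64.0]], [207.0, 49.0]) (0.58, 7815, [[471.0, -104.0], [510.0, -129.0], [616.0, 35.0], [577.0, 61.0]], [196.0, 47.0])
```

View pics/w1.png

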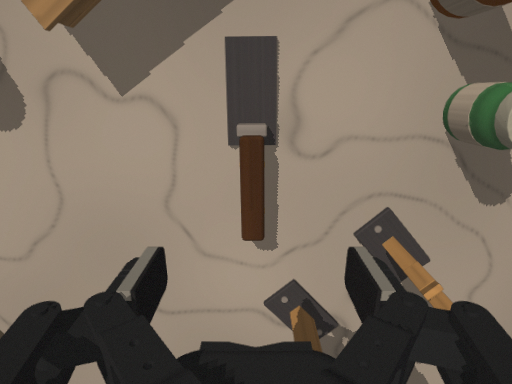

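The wrist view shows the scraper almost straight ahead. The blade tip runs from (226,37) to (276,37), and the handle from (252,137) to the rear end at (253,239). I'll measure its line from these pixels.

```bash
python3 - <<'E'
from h import *
p=snapshot('wrist')
a,b=atz(p,(226,37),4.5),atz(p,(277,37),4.5); t=(a+b)/2; print('tip',t,np.linalg.norm(a-b))
r=atz(p,(253,239),32);f=atz(p,(252,137),32); print('rear',r,'front',f)
for e in (r,):
    d=(t-e)[:2]; print(np.linalg.norm(d),'(202.5) yaw',np.degrees(np.arctan2(d[1],d[0])))
d/=np.linalg.norm(d); print('grip from tip',t[:2]-127.5*d,'from rear',r[:2]+75*d)
g=t[:2]-125.5*d
plan((g[0],g[1],60),(180,0,np.degrees(np.arctan2(d[1],d[0]))),6)
E
```

```text
tip [600.34095287  47.53237681   4.5       ] 48.7610580732553
rear [ 490.41163491 -117.39958073   32.        ] front [549.1699933  -29.19962543  32.        ]
198.20949918686284 (202.5) yaw 56.31602248750567
grip from tip [529.62795426 -58.56155246] from rear [532.00751644 -54.99138705]
6 x [0.073, -0.065, 1.918] [0.0, 0.0, -0.001]
```

```bash

python3 -m handwheel '[[1,0.04,-0.04,2,0,0,0],[1,0.04,-0.04,2,0,0,0],[1,0.04,-0.04,2,0,0,0],[1,0.04,-0.04,2,0,0,0],[1,0.04,-0.04,2,0,0,0],[1,0.04,-0.04,2,0,0,0],[1,0.02,-0.04,2,0,0,0],[1,0,0,1.3,0,0,0],[1,0,0,0,0,0,0],[-1,0,0,0,0,0,0],[-1,0,0,0,0,0,0],[-1,0,0,0,0,0,0]]' 90
python3 -m handwheel '[[-1,0,0,0,0,0,0],[-1,0,0,0,0,0,0],[-1,0,0,0,0,0,0],[-1,0,0,0,0,0,0],[-1,0,0,0,0,0,0],[-1,0,0,0,0,0,0]]' 90
```

```text
time: 4.77
tool_pos: [532.0, -58.6, 23.5]
tcp_rot: [179.9, -0.1, 56.0]
ft_force: [-0.2, 0.1, -0.4]
finger_gap: 52.0
grip_force: 0.0
time: 5.27
tool_pos: [531.1, -57.9, 24.1]
tcp_rot: [180.0, -0.0, 56.1]
ft_force: [-9.5, 2.6, 20.5]
finger_gap: -0.3
grip_force: 9.3
```

```bash
python3 - <<'E'
from h import *
chk()
p=snapshot('wrist'); save(p,'w2'); print(rect(p,'scraper',16))
E
```

```text
{'time': 5.27, 'tool_pos': [531.1, -57.88, 24.09], 'tcp_rot': [180.0, -0.01, 56.08], 'ft_force': [-9.53, 2.57, 20.45], 'finger_gap': -0.26, 'grip_force': 9.26}
(0.96, 20717, [[506.0, -49.0], [546.0, -75.0], [615.0, 30.0], [575.0, 56.0]], [126.0, 48.0])
```

View pics/w2.png

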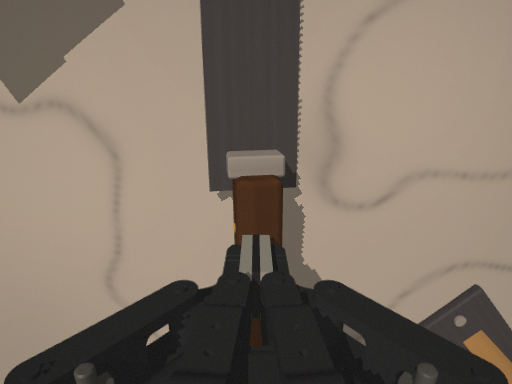

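The fingers look shut on top of the handle at (257,260), with the handle showing in front and behind, and the arm is being pushed up with 20 N. I'll look from the side.

```bash
python3 - <<'E'
from h import *
p=snapshot('scene'); q=snapshot('top')
c=[]
for s in (p,q):
    u,v=proj(s,(535,-50,20)).astype(int); c.append(cv2.resize(s['image'][v-45:v+45,u-45:u+45],(400,400),interpolation=cv2.INTER_CUBIC))
cv2.imwrite('pics/s2.png',np.hstack(c)[:,:,::-1])
for s in (p,q): print([(round(d['conf'],2),np.round(d['location'],1).tolist()) for d in place_of(s,'scraper_grip')[:2]])
E
```

```text
[(0.73, [530.0, -56.8, 22.0])]
[(0.72, [535.2, -57.2, 17.2])]
```

View pics/s2.png

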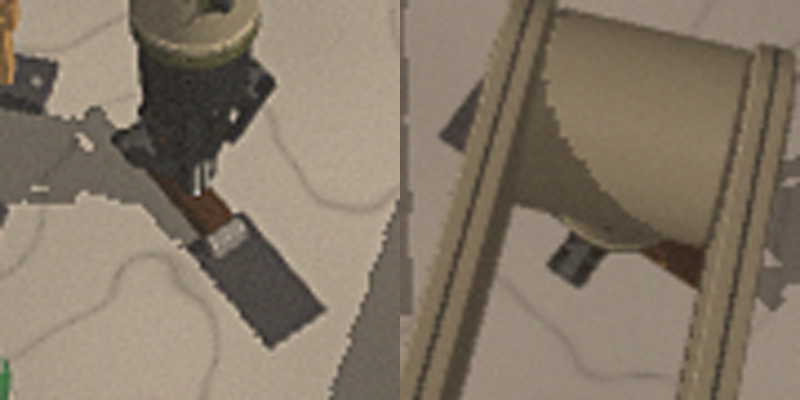

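```bash
python3 - <<'E'
from h import *
p=snapshot('wrist'); s=sense(); P=np.array(s['tool_pos']); R=Ro.from_euler('xyz',s['tcp_rot'],degrees=True).as_matrix()
c0,_=ray(p,(256,192)); print('cam in tool',np.round(R.T@(c0-P),1))
for fwd in (0,11):
  for z in (0,10,20,32,40): print(fwd,z,np.round(proj(p,np.r_[(P+R[:,0]*fwd)[:2],z])).tolist())
print('handle top edge px', [np.round(atz(p,u,32),1).tolist() for u in ((235,220),(282,220))])
E
```

```text
cam in tool [  76.    -0.5 -152.1]
0 0 [257.0, 224.0]
0 10 [257.0, 231.0]
0 20 [257.0, 238.0]
0 32 [257.0, 249.0]
0 40 [257.0, 256.0]
11 0 [257.0, 207.0]
11 10 [257.0, 213.0]
11 20 [257.0, 220.0]
11 32 [257.0, 229.0]
11 40 [257.0, 236.0]
handle top edge px [[530.9, -38.5, 32.0], [550.5, -51.6, 32.0]]
```

```bash

python3 -m handwheel '[[1,0,0,0,0,0,0],[1,0,0,0,0,0,0],[1,0,0,0,0,0,0],[1,0,0,0,0,0,0],[1,0,0,0,0,0,0],[1,0,0,0,0,0,0],[1,0,0,0,0,0,0],[1,0,0,0,0,0,0]]' 60
python3 - <<'E'
from h import *
p=snapshot('wrist'); save(p,'w3'); s=sense(); P=np.array(s['tool_pos']); R=Ro.from_euler('xyz',s['tcp_rot'],degrees=True).as_matrix()
print(rect(p,'scraper',16))
# tool-frame tip solving: pixel of pad front tip corners in w1 (same in tool frame)
for u in ((163,248),(347,248)):
    c,d=ray(p,u); c=R.T@(c-P); d=R.T@d; k=(np.sign(d[1])*42.5-c[1])/d[1]; print(np.round(c+k*d,1))
E
```

```text
time: 6.28
tool_pos: [530.7, -58.1, 21.8]
tcp_rot: [-180.0, 0.0, 56.1]
ft_force: [0.8, -0.5, 0.1]
finger_gap: 85.2
grip_force: 0.0
(0.77, 25133, [[466.0, -108.0], [506.0, -134.0], [614.0, 29.0], [575.0, 55.0]], [196.0, 47.0])
[ 10.  -42.5 -26.7]
[  7.1  42.5 -21.1]
```

View pics/w3.png

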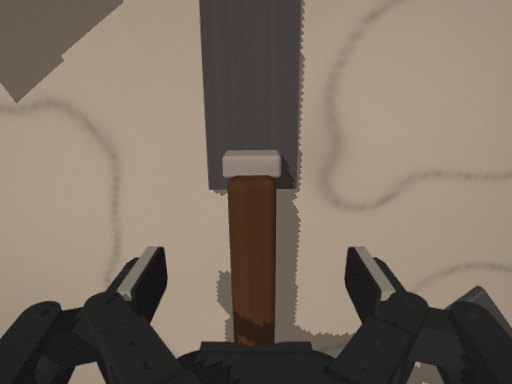

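The open pads stand at (160,250) and (350,250), which puts their tips about 25 mm higher than the TCP figure implies. That agrees with the shut fingers resting on the handle top, so I'll go lower while watching the force.

```bash

python3 -m handwheel '[[1,0.05,-0.1,0.6,0,0,0],[1,0.05,0,0.6,0,0,0],[1,0,0,0.6,0,0,0],[1,0,0,0,0,0,0]]' 60
python3 -m handwheel '[[1,0,0,0.3,0,0,0],[1,0,0,0.3,0,0,0],[1,0,0,0,0,0,0]]' 60
```

```text
time: 6.72
tool_pos: [529.1, -56.4, 1.9]
tcp_rot: [-179.8, 0.1, 56.1]
ft_force: [-0.2, -0.3, 0.0]
finger_gap: 85.2
grip_force: 0.0
time: 6.97
tool_pos: [530.1, -56.6, -2.8]
tcp_rot: [-179.9, 0.0, 56.1]
ft_force: [0.1, 0.3, 0.4]
finger_gap: 85.5
grip_force: 0.0
```

```bash

python3 -m handwheel '[[-1,0,0,0,0,0,0],[-1,0,0,0,0,0,0],[-1,0,0,0,0,0,0],[-1,0,0,0,0,0,0],[-1,0,0,0,0,0,0],[-1,0,0,0,0,0,0],[-1,0,0,0,0,0,0],[-1,0,0,0,0,0,0]]' 90
```

```text
time: 7.63
tool_pos: [531.1, -56.9, -1.5]
tcp_rot: [179.9, -0.0, 56.1]
ft_force: [-0.5, 0.4, 3.6]
finger_gap: 22.4
grip_force: 88.9
```

```bash
python3 -m handwheel '[[-1,0,0,-0.5,0,0,0],[-1,0,0,-1,0,0,0],[-1,0,0,-1,0,0,0],[-1,0,0,-1,0,0,0],[-1,0,0,-0.65,0,0,0],[-1,0,0,0,0,0,0]]' 90
python3 -c "
from h import *
chk();plan((595.7,-17.4,40),(180,0,94.7),12)"
```

```text
time: 8.13
tool_pos: [532.3, -57.1, 42.1]
tcp_rot: [179.8, -0.1, 56.1]
ft_force: [0.6, -0.6, -0.6]
finger_gap: 22.5
grip_force: 88.3
{'time': 8.13, 'tool_pos': [532.27, -57.06, 42.09], 'tcp_rot': [179.79, -0.09, 56.06], 'ft_force': [0.62, -0.56, -0.57], 'finger_gap': 22.53, 'grip_force': 88.29}
12 x [0.474, 0.423, 0.019] [0.0003, -0.0, -0.0562]
```

```bash
python3 -m handwheel '[[-1,0.474,0.423,0,0,0,-0.0562],[-1,0.474,0.423,0,0,0,-0.0562],[-1,0.474,0.423,0,0,0,-0.0562],[-1,0.474,0.423,0,0,0,-0.0562],[-1,0.474,0.423,0,0,0,-0.0562],[-1,0.474,0.423,0,0,0,-0.0562],[-1,0.474,0.423,0,0,0,-0.0562],[-1,0.474,0.423,0,0,0,-0.0562],[-1,0.474,0.423,0,0,0,-0.0562],[-1,0.474,0.423,0.1,0,0,-0.0562],[-1,0.474,0.423,0.1,0,0,-0.0562],[-1,0.474,0.423,0,0,0,-0.0562]]' 90
python3 -m handwheel '[[-1,0,0,0,0,0,0],[-1,0,0,0,0,0,0]]' 90
python3 - <<'E'
from h import *
p=snapshot('wrist'); save(p,'w4'); s=sense(); P=np.array(s['tool_pos']); R=Ro.from_euler('xyz',s['tcp_rot'],degrees=True).as_matrix()
print([(round(d['conf'],2),np.round(d['location'],1).tolist()) for d in place_of(p,'lid_lip')[:2]])
tip=P+R[:,0]*127.5; tip[2]=P[2]+4.75
print('pred tip',tip,proj(p,tip+R[:,1]*25),proj(p,tip-R[:,1]*25), 'lip corners',[np.round(proj(p,np.array([582,149.5,62])+k*np.array([.9966,.082,0]))).tolist() for k in (-118,118)])
E
```

```text
time: 9.13
tool_pos: [593.8, -16.8, 36.9]
tcp_rot: [-180.0, -0.0, 94.9]
ft_force: [0.4, 0.2, -1.8]
finger_gap: 22.7
grip_force: 88.1
time: 9.3
tool_pos: [593.8, -16.9, 37.2]
tcp_rot: [-180.0, -0.0, 94.6]
ft_force: [-0.7, -0.6, -0.9]
finger_gap: 22.6
grip_force: 88.2
[]
pred tip [583.42911361 109.95804813  41.97430688] [316.43586828 -28.31683949] [197.56532418 -28.38518437] lip corners [[-39.0, -125.0], [559.0, -122.0]]
```

View pics/w4.png

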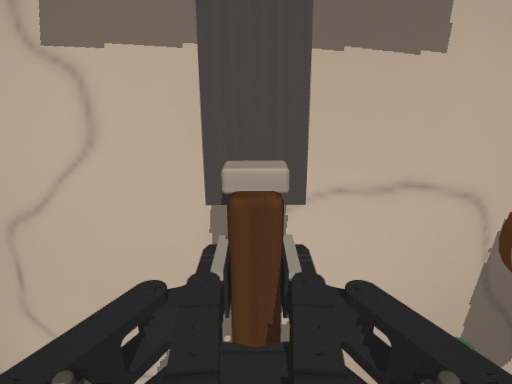

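The scraper sits straight in the hand and level, with its tip just out of the top of the picture. Next I'll insert the blade under the lip.

```bash
python3 -m handwheel '[[-1,0.6,0,-0.2,0,0,0],[-1,1,0,-0.2,0,0,0],[-1,1,0,0,0,0,0],[-1,1,0,0,0,0,0],[-1,0.8,0,0,0,0,0],[-1,0.5,0,0,0,0,0],[-1,0,0,0,0,0,0]]' 90
python3 -m handwheel '[[-1,0,0,-0.4,0,0,0],[-1,0,0,-0.4,0,0,0],[-1,0.1,0,-0.7,0,0,0],[-1,0.1,0,-0.7,0,0,0],[-1,0,0,0,0,0,0]]' 90
python3 - <<'E'
from h import *
p=snapshot('scene')
c=p['image'][150:300,250:450]; cv2.imwrite('pics/s3.png',cv2.resize(c,(800,600),interpolation=cv2.INTER_CUBIC)[:,:,::-1])
E
```

```text
time: 9.98
tool_pos: [589.7, 33.4, 41.4]
tcp_rot: [-180.0, -0.0, 94.8]
ft_force: [-0.2, -0.5, -0.7]
finger_gap: 22.6
grip_force: 88.2
time: 10.4
tool_pos: [590.9, 33.5, 65.6]
tcp_rot: [179.9, 0.0, 94.7]
ft_force: [0.7, -0.9, -2.3]
finger_gap: 22.5
grip_force: 88.2
```

View pics/s3.png

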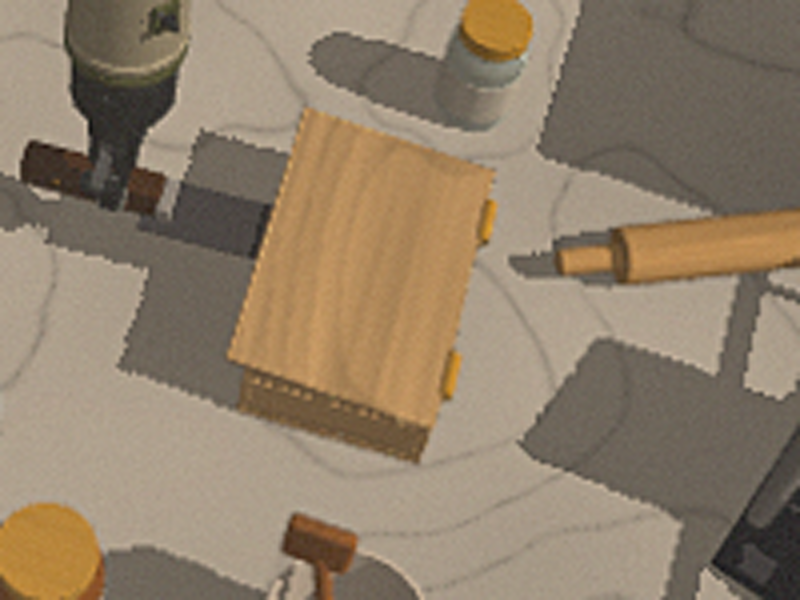

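The lid has started to lift: a wedge shows along its near side from (250,380) to (430,425), and the blade is under its edge at (265,225). I'll carry on along the arc.

```bash
python3 -m handwheel '[[-1,0.2,0,-1.05,0,0,0],[-1,0.2,0,-1.05,0,0,0],[-1,0.55,0,-1.15,0,0,0],[-1,0.55,0,-1.15,0,0,0],[-1,0.55,0,-1.15,0,0,0],[-1,0.9,0,-0.9,0,0,0],[-1,0.9,0,-0.9,0,0,0],[-1,0.9,0,-0.85,0,0,0],[-1,0,0,0,0,0,0]]' 90
python3 -m handwheel '[[-1,1.05,0,-0.57,0,0,0],[-1,1.05,0,-0.57,0,0,0],[-1,1.1,0,-0.57,0,0,0],[-1,1.1,0,-0.25,0,0,0],[-1,1.15,0,-0.25,0,0,0],[-1,1.15,0,-0.2,0,0,0],[-1,1.1,0,0,0,0,0],[-1,1.1,0,0,0,0,0],[-1,1.1,0,0.1,0,0,0],[-1,0,0,0,0,0,0]]' 90
python3 -c "
from h import *
p=snapshot('scene'); c=p['image'][130:280,250:450]; cv2.imwrite('pics/s4.png',cv2.resize(c,(800,600),interpolation=cv2.INTER_CUBIC)[:,:,::-1])"
```

```text
time: 11.2
tool_pos: [586.9, 83.5, 148.1]
tcp_rot: [179.8, -0.1, 94.8]
ft_force: [0.0, -0.2, -0.3]
finger_gap: 22.5
grip_force: 88.5
time: 12.03
tool_pos: [577.1, 182.3, 168.0]
tcp_rot: [-180.0, -0.1, 94.8]
ft_force: [0.4, -0.1, -0.8]
finger_gap: 22.6
grip_force: 88.6
```

View pics/s4.png

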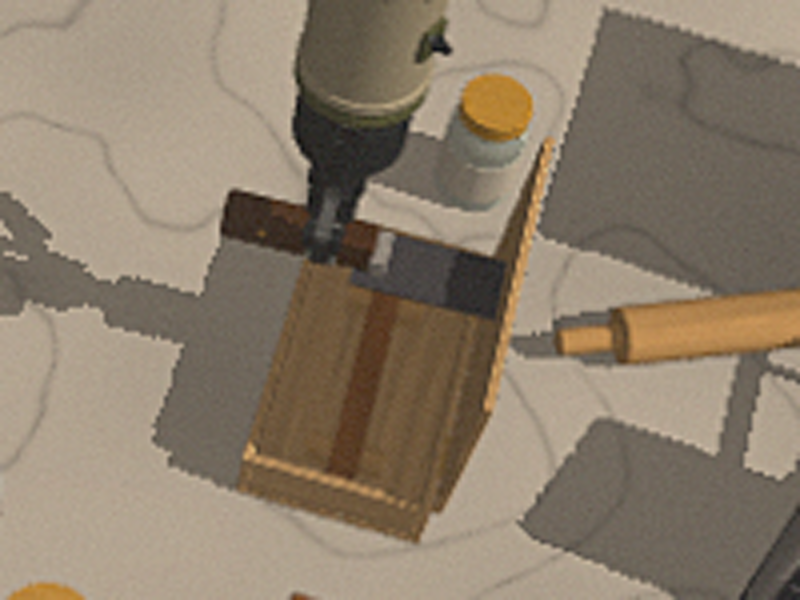

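The lid is about upright at (520,280), and the rod shows in the case at (360,390). I'll push a little further, then withdraw and lower.

```bash
python3 -m handwheel '[[-1,0.9,0,0.2,0,0,0],[-1,0.8,0,0.3,0,0,0],[-1,0.5,0,0.2,0,0,0],[-1,0,0,0,0,0,0],[-1,-1,0,0,0,0,0],[-1,-2,0,0,0,0,0],[-1,-2.5,0,0,0,0,0],[-1,-2.5,0,0,0,0,0],[-1,-2.5,0,0,0,0,0],[-1,-2.5,0,0,0,0,0],[-1,-2.5,0,0,0,0,0],[-1,-2.5,0,0,0,0,0]]' 90
python3 -m handwheel '[[-1,-2.5,0,0,0,0,0],[-1,-2.5,0,1,0,0,0],[-1,-1.5,0,2,0,0,0],[-1,0,0,2.5,0,0,0],[-1,0,0,2.5,0,0,0],[-1,0,0,2.5,0,0,0],[-1,0,0,2,0,0,0],[-1,0,0,1.5,0,0,0],[-1,0,0,0.8,0,0,0],[-1,0,0,0,0,0,0]]' 90
```

```text
time: 13.08
tool_pos: [590.5, 20.0, 161.7]
tcp_rot: [180.0, 0.0, 94.7]
ft_force: [-0.1, 0.0, -0.8]
finger_gap: 22.4
grip_force: 88.5
time: 13.92
tool_pos: [594.0, -43.0, 11.2]
tcp_rot: [-179.8, -0.0, 94.7]
ft_force: [-0.9, -0.4, -1.2]
finger_gap: 22.4
grip_force: 88.5
```

```bash
python3 - <<'E'
from h import *
for n in ('scene','top'):
    p=snapshot(n); 
    for q in ('lid_lip','lid_hinge','rod_center'): print(n,q,[(round(d['conf'],2),np.round(d['location'],1).tolist()) for d in place_of(p,q)[:2]])
E
```

```text
scene lid_lip [(0.6, [568.8, 340.0, 208.6])]
scene lid_hinge [(0.97, [565.2, 308.3, 52.8]), (0.63, [613.6, -226.9, -1.6])]
scene rod_center [(0.76, [579.9, 238.4, 37.0])]
top lid_lip [(0.98, [570.5, 343.0, 210.0])]
top lid_hinge [(0.69, [571.6, 307.9, 58.3]), (0.48, [476.5, -247.0, 2.5])]
top rod_center []
```

Lid lip is at y 341, z 209, so the lid leans back to about 102°. I'll set the scraper down.

```bash
python3 -m handwheel '[[-1,0,0,0.5,0,0,0],[-1,0,0,0.4,0,0,0],[-1,0,0,0.2,0,0,0],[-1,0,0,0.1,0,0,0],[-1,0,0,0,0,0,0]]' 90
python3 -m handwheel '[[-1,0,0,0.1,0,0,0],[-1,0,0,0.1,0,0,0],[-1,0,0,0,0,0,0]]' 90
```

```text
time: 14.73
tool_pos: [595.5, -42.4, 0.8]
tcp_rot: [-179.9, -0.0, 94.7]
ft_force: [-0.4, 0.3, -0.9]
finger_gap: 22.3
grip_force: 88.5
time: 14.98
tool_pos: [596.0, -42.5, -0.6]
tcp_rot: [-180.0, -0.0, 94.7]
ft_force: [-0.1, -0.5, -1.0]
finger_gap: 22.4
grip_force: 88.5
```

```bash
python3 -m handwheel '[[-1,0,0,0.1,0,0,0],[-1,0,0,0.05,0,0,0],[-1,0,0,0,0,0,0]]' 90
python3 -m handwheel '[[-1,0,0,0.1,0,0,0],[-1,0,0,0,0,0,0]]' 90
```

```text
time: 15.23
tool_pos: [596.3, -42.5, -1.5]
tcp_rot: [180.0, 0.0, 94.7]
ft_force: [-2.2, 0.3, 3.0]
finger_gap: 22.2
grip_force: 89.2
time: 15.4
tool_pos: [596.3, -42.5, -1.5]
tcp_rot: [180.0, 0.0, 94.7]
ft_force: [-6.2, 1.3, 12.7]
finger_gap: 22.2
grip_force: 90.5
```

```bash
python3 -m handwheel '[[0.3,0,0,0,0,0,0],[0.3,0,0,0,0,0,0],[0.3,0,0,0,0,0,0],[0.3,0,0,0,0,0,0],[0.3,0,0,-1,0,0,0],[0.3,0,0,-2.5,0,0,0],[0.3,0,0,-3,0,0,0],[0.3,0,0,-3.5,0,0,0],[0.3,0,0,-3.5,0,0,0],[0.3,0,0,-2,0,0,0],[0.3,0,0,0,0,0,0]]' 60
python3 -c "
from h import *
plan((575,235,165),(180,0,4.7),18)
p=snapshot('wrist'); print(rect(p,'scraper',16)); print([(round(d['conf'],2),np.round(d['location'],1).tolist()) for d in place_of(p,'scraper_grip')[:2]])"
```

```text
time: 16.32
tool_pos: [599.9, -43.0, 159.9]
tcp_rot: [179.4, 0.1, 94.7]
ft_force: [-0.3, 0.1, 1.0]
finger_gap: 55.1
grip_force: 0.0
18 x [1.261, -1.172, -0.035] [0.0006, -0.0004, 0.0873]
(0.59, 8480, [[560.0, 81.0], [578.0, -124.0], [626.0, -120.0], [608.0, 86.0]], [48.0, 206.0])
[(0.46, [476.0, -242.6, 89.3])]
```

```bash
python3 -m handwheel '[[0.3,1.26,-1.17,0,0,0,0.0873],[0.3,1.26,-1.17,0,0,0,0.0873],[0.3,1.26,-1.17,0,0,0,0.0873],[0.3,1.26,-1.17,0,0,0,0.0873],[0.3,1.26,-1.17,0,0,0,0.0873],[0.3,1.26,-1.17,0,0,0,0.0873],[0.3,1.26,-1.17,0,0,0,0.0873],[0.3,1.26,-1.17,0,0,0,0.0873],[0.3,1.26,-1.17,0,0,0,0.0873]]' 60
python3 -m handwheel '[[0.3,1.26,-1.17,0,0,0,0.0873],[0.3,1.26,-1.17,0,0,0,0.0873],[0.3,1.26,-1.17,0,0,0,0.0873],[0.3,1.26,-1.17,0,0,0,0.0873],[0.3,1.26,-1.17,0,0,0,0.0873],[0.3,1.26,-1.17,0,0,0,0.0873],[0.3,1.26,-1.17,0,0,0,0.0873],[0.3,1.26,-1.17,0,0,0,0.0873],[0.3,1.26,-1.17,0,0,0,0.0873],[0.3,0,0,0,0,0,0],[0.3,0,0,0,0,0,0]]' 60
python3 - <<'E'
from h import *
p=snapshot('wrist'); save(p,'w5'); chk('tool_pos tcp_rot')
for q in ('rod_center','rod'): print(q,[(round(d['conf'],2),np.round(d['location'],1).tolist()) for d in place_of(p,q)[:2]])
print(rect(p,'rod',46))
E
```

```text
time: 17.22
tool_pos: [524.3, 91.8, 149.8]
tcp_rot: [-179.8, 0.2, 49.4]
ft_force: [-0.0, -0.0, 0.5]
finger_gap: 55.6
grip_force: 0.0
time: 18.13
tool_pos: [570.3, 235.2, 149.7]
tcp_rot: [179.9, 0.2, 4.8]
ft_force: [-0.3, -0.4, -0.1]
finger_gap: 55.2
grip_force: 0.0
{'tool_pos': [570.24, 234.71, 150.05], 'tcp_rot': [179.94, 0.19, 4.79]}
rod_center [(0.65, [578.4, 235.8, 33.6]), (0.46, [572.4, 235.1, -0.2])]
rod [(0.72, [579.7, 239.1, 24.3]), (0.6, [581.7, 237.9, 32.9])]
(0.85, 5830, [[484.0, 242.0], [485.0, 219.0], [681.0, 233.0], [680.0, 256.0]], [196.0, 23.0])
```

View pics/w5.png

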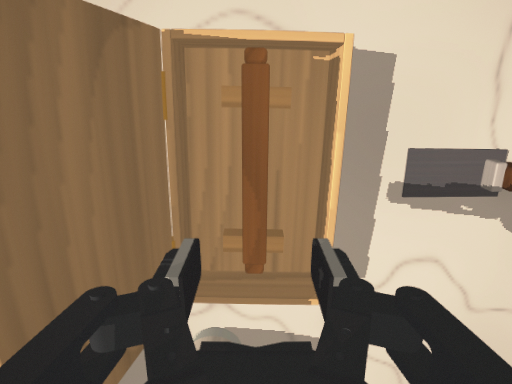

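The rod lies along its two rests from (256,47) to (254,273), with its centre at about (582,237.5) and yaw 4.2°. That fits the expected length and centre. I'll descend and grip.

```bash
python3 -m handwheel '[[0.3,0.4,-0.06,1.5,0,0,0.009],[0.3,0.4,-0.06,2.5,0,0,0],[0.3,0.4,-0.06,2.5,0,0,0],[0.3,0,0,2.5,0,0,0],[0.3,0,0,2.3,0,0,0],[0.3,0,0,1.5,0,0,0],[0.3,0,0,1,0,0,0],[0.3,0,0,0,0,0,0]]' 60
python3 -m handwheel '[[-1,0,0,0,0,0,0],[-1,0,0,0,0,0,0],[-1,0,0,0,0,0,0],[-1,0,0,0,0,0,0],[-1,0,0,0,0,0,0],[-1,0,0,0,0,0,0]]' 60
```

```text
time: 19.0
tool_pos: [580.9, 236.8, 10.3]
tcp_rot: [179.9, 0.3, 4.1]
ft_force: [-0.0, 0.6, -0.3]
finger_gap: 55.5
grip_force: 0.0
time: 19.5
tool_pos: [584.8, 238.3, 16.0]
tcp_rot: [-180.0, -0.2, 4.2]
ft_force: [-0.7, -0.4, 5.8]
finger_gap: 20.8
grip_force: 59.5
```

```bash
python3 -m handwheel '[[-1,0,0,-0.7,0,0,0],[-1,0,0,-1.5,0,0,0],[-1,0,0,-2.5,0,0,0],[-1,0,0,-3,0,0,0],[-1,0,0,-3,0,0,0],[-1,0,0,-3,0,0,0],[-1,0,0,-2.3,0,0,0],[-1,0,0,0,0,0,0],[-1,0,0,0,0,0,0]]' 60
python3 - <<'E'
from h import *
for n in ('scene','top','wrist'):
    p=snapshot(n)
    if n=='wrist': save(p,'w6'); 
    for q in ('stand_a','stand_b','stand_a_notch','stand_b_notch','rod_center'): print(n,q,[(round(d['conf'],2),np.round(d['location'],1).tolist()) for d in place_of(p,q)[:4]])
chk('tool_pos tcp_rot')
print(rect(p,'rod',sense()['tool_pos'][2]+30))
E
```

```text
time: 20.25
tool_pos: [584.5, 238.3, 176.8]
tcp_rot: [-179.9, -0.2, 4.2]
ft_force: [-0.3, -0.9, -2.1]
finger_gap: 20.2
grip_force: 58.7
scene stand_a [(0.83, [615.8, -225.4, -3.5]), (0.55, [477.1, -245.0, -3.5]), (0.39, [750.8, -135.2, 2.9])]
scene stand_b [(0.83, [615.8, -225.4, -3.5]), (0.55, [477.1, -245.0, -3.5]), (0.39, [750.8, -135.2, 2.9])]
scene stand_a_notch [(0.73, [479.1, -246.7, 86.4])]
scene stand_b_notch [(0.73, [615.3, -227.7, 85.7]), (0.49, [584.9, 238.1, 183.5])]
scene rod_center [(0.58, [579.7, 237.6, 199.2])]
top stand_a [(0.95, [475.7, -245.5, 3.9]), (0.58, [614.2, -223.9, -0.4])]
top stand_b [(0.95, [475.7, -245.5, 3.9]), (0.58, [614.2, -223.9, -0.4])]
top stand_a_notch [(0.81, [479.8, -247.7, 82.5]), (0.64, [569.8, 338.6, 211.5])]
top stand_b_notch [(0.91, [612.7, -223.0, 84.3]), (0.19, [798.0, -13.0, -3.1])]
top rod_center [(0.74, [581.8, 235.0, 192.6])]
wrist stand_a []
wrist stand_b []
wrist stand_a_notch []
wrist stand_b_notch []
wrist rod_center [(0.95, [581.2, 237.8, 190.5])]
{'tool_pos': [583.33, 237.87, 174.1], 'tcp_rot': [-180.0, -0.01, 4.14]}
(0.89, 15858, [[539.0, 246.0], [541.0, 223.0], [680.0, 234.0], [678.0, 257.0]], [140.0, 23.0])
```

```bash
python3 -c "
from h import *
plan((548,-236,178),(180,0,8.5),20)"
```

```text
20 x [-0.432, 2.337, -0.02] [-0.0, -0.0, -0.0038]
```

```bash
python3 -m handwheel '[[-1,-0.432,2.337,-0.02,0,0,-0.0038],[-1,-0.432,2.337,-0.02,0,0,-0.0038],[-1,-0.432,2.337,-0.02,0,0,-0.0038],[-1,-0.432,2.337,-0.02,0,0,-0.0038],[-1,-0.432,2.337,-0.02,0,0,-0.0038],[-1,-0.432,2.337,-0.02,0,0,-0.0038],[-1,-0.432,2.337,-0.02,0,0,-0.0038],[-1,-0.432,2.337,-0.02,0,0,-0.0038],[-1,-0.432,2.337,-0.02,0,0,-0.0038],[-1,-0.432,2.337,-0.02,0,0,-0.0038]]' 60
python3 -m handwheel '[[-1,-0.432,2.337,-0.02,0,0,-0.0038],[-1,-0.432,2.337,-0.02,0,0,-0.0038],[-1,-0.432,2.337,-0.02,0,0,-0.0038],[-1,-0.432,2.337,-0.02,0,0,-0.0038],[-1,-0.432,2.337,-0.02,0,0,-0.0038],[-1,-0.432,2.337,-0.02,0,0,-0.0038],[-1,-0.432,2.337,-0.02,0,0,-0.0038],[-1,-0.432,2.337,-0.02,0,0,-0.0038],[-1,-0.432,2.337,-0.02,0,0,-0.0038],[-1,-0.432,2.337,-0.02,0,0,-0.0038],[-1,0,0,0,0,0,0],[-1,0,0,0,0,0,0]]' 60
python3 - <<'E'
from h import *
p=snapshot('wrist'); save(p,'w7')
for q in ('stand_a','stand_a_notch','stand_b_notch','rod_center'): print(q,[(round(d['conf'],2),np.round(d['location'],1).tolist()) for d in place_of(p,q)[:4]])
chk('tool_pos tcp_rot')
E
```

```text
time: 22.03
tool_pos: [561.0, 0.1, 176.2]
tcp_rot: [180.0, -0.0, 6.3]
ft_force: [0.2, 0.7, -1.8]
finger_gap: 20.5
grip_force: 58.8
time: 23.03
tool_pos: [547.8, -237.2, 178.0]
tcp_rot: [-180.0, -0.0, 8.4]
ft_force: [-0.3, 0.2, -1.0]
finger_gap: 20.5
grip_force: 58.9
stand_a []
stand_a_notch []
stand_b_notch []
rod_center [(0.75, [542.6, -238.6, 195.0])]
{'tool_pos': [548.19, -235.02, 178.05], 'tcp_rot': [-179.99, -0.0, 8.57]}
```

View pics/w7.png

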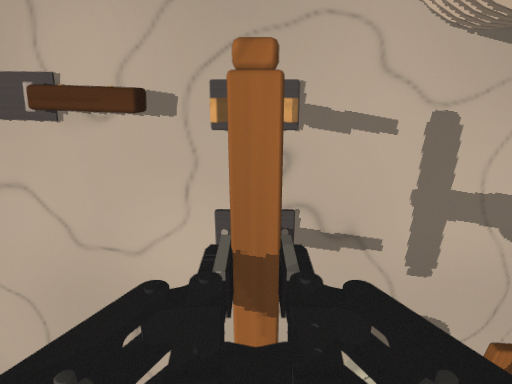

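Wrist view: rod axis at column 256. The far stand's foot spans (211–299, 80–130) with its prongs at 210–297. The near foot spans columns 216–295. It looks lined up, so I'll compute the offsets.

```bash
python3 - <<'E'
from h import *
p=snapshot('wrist'); s=sense(); P=np.array(s['tool_pos']); R=Ro.from_euler('xyz',s['tcp_rot'],degrees=True).as_matrix()
def tf(u,z): return np.round((R.T@(atz(p,u,z)-P))[:2],1).tolist(), np.round(atz(p,u,z)[:2],1).tolist()
print('b foot',tf((255,105),8),[tf(u,8)[0] for u in ((211,80),(298,80),(212,130),(299,130))])
print('b prongs top',tf((210,110),121),tf((297,110),121))
print('a foot',tf((216,212),8),tf((295,212),8))
zt=P[2]+18.5+11
print('rod far end',tf((256,38),zt-2),'edges',tf((228,70),zt),tf((284,70),zt),tf((232,200),zt),tf((281,200),zt))
for w in ((477.7,-246,0),(614.5,-225.6,0)): print(np.round((R.T@(np.array(w)-P))[:2],1))
E
```

```text
b foot ([65.7, -1.1], [613.0, -224.2]) [[89.8, -44.4], [89.8, 41.3], [40.8, -45.2], [40.8, 44.1]]
b prongs top ([66.1, -30.2], [609.0, -195.3]) ([66.0, 26.8], [617.5, -251.7])
a foot ([-49.2, -44.4], [493.0, -198.4]) ([-49.1, 43.2], [506.1, -285.1])
rod far end ([96.0, -0.1], [643.1, -220.6]) edges ([84.6, -10.5], [630.3, -212.0]) ([84.6, 10.3], [633.4, -232.6]) ([33.5, -10.1], [579.9, -220.1]) ([33.5, 10.3], [582.9, -240.3])
[-71.4   0.3]
[66.9  0.6]
```

```bash
python3 -m handwheel '[[-1,0,-0.08,1.5,0,0,0],[-1,0,0,2,0,0,0],[-1,0,0,1.5,0,0,0],[-1,0,0,1,0,0,0],[-1,0,0,0.8,0,0,0],[-1,0,0,0.7,0,0,0],[-1,0,0,0.6,0,0,0],[-1,0,0,0.5,0,0,0],[-1,0,0,0.4,0,0,0],[-1,0,0,0,0,0,0]]' 60
python3 -m handwheel '[[-1,0,0,0.2,0,0,0],[-1,0,0,0.2,0,0,0],[-1,0,0,0,0,0,0]]' 60
```

```text
time: 24.17
tool_pos: [547.6, -235.1, 87.3]
tcp_rot: [-180.0, 0.0, 8.5]
ft_force: [-0.1, 0.4, -0.8]
finger_gap: 20.8
grip_force: 58.9
time: 24.42
tool_pos: [547.9, -235.3, 83.9]
tcp_rot: [180.0, -0.0, 8.5]
ft_force: [0.3, 0.7, -0.7]
finger_gap: 21.1
grip_force: 58.9
```

```bash
python3 -m handwheel '[[-1,0,0,0.2,0,0,0],[-1,0,0,0.1,0,0,0],[-1,0,0,0,0,0,0]]' 60
python3 -m handwheel '[[-1,0,0,0.15,0,0,0],[-1,0,0,0,0,0,0]]' 60
python3 -m handwheel '[[-1,0,0,0.15,0,0,0],[-1,0,0,0,0,0,0]]' 60
```

```text
time: 24.67
tool_pos: [547.8, -235.2, 80.8]
tcp_rot: [-180.0, 0.0, 8.5]
ft_force: [0.1, 1.3, -0.7]
finger_gap: 20.8
grip_force: 58.9
time: 24.83
tool_pos: [547.8, -235.2, 79.3]
tcp_rot: [-180.0, 0.0, 8.5]
ft_force: [0.1, -0.0, -1.4]
finger_gap: 20.6
grip_force: 58.9
time: 25.0
tool_pos: [547.8, -235.2, 77.8]
tcp_rot: [-180.0, 0.0, 8.5]
ft_force: [-0.3, 0.1, -0.7]
finger_gap: 20.5
grip_force: 58.9
```

```bash
python3 -m handwheel '[[-1,0,0,0.1,0,0,0],[-1,0,0,0,0,0,0]]' 60
python3 -m handwheel '[[-1,0,0,0.1,0,0,0],[-1,0,0,0,0,0,0]]' 60
python3 -c "
from h import *
for n in ('wrist','scene','top'):
    p=snapshot(n); print(n,[(round(d['conf'],2),np.round(d['location'],1).tolist()) for d in place_of(p,'rod_center')[:2]])"
```

```text
time: 25.17
tool_pos: [548.0, -235.3, 77.2]
tcp_rot: [180.0, -0.0, 8.5]
ft_force: [-0.2, 0.0, -0.9]
finger_gap: 20.5
grip_force: 59.1
time: 25.33
tool_pos: [548.1, -235.4, 77.1]
tcp_rot: [180.0, -0.0, 8.5]
ft_force: [-2.8, 1.8, 6.4]
finger_gap: 20.6
grip_force: 59.9
wrist []
scene [(0.69, [543.4, -234.8, 99.1]), (0.26, [578.2, 236.1, 3.4])]
top [(0.77, [548.5, -237.1, 96.3])]
```

Contact came at the expected height (rod centre about 96 mm). I'll release and lift clear.

```bash
python3 -m handwheel '[[-0.2,0,0,0,0,0,0],[-0.2,0,0,0,0,0,0],[0.1,0,0,0,0,0,0],[0.2,0,0,0,0,0,0],[0.2,0,0,-0.5,0,0,0],[0.2,0,0,-1,0,0,0],[0.2,0,0,-2,0,0,0],[0.2,0,0,-3,0,0,0],[0.2,0,0,-3,0,0,0],[0.2,0,0,-3,0,0,0],[0.2,0,0,0,0,0,0],[0.2,0,0,0,0,0,0]]' 60
python3 - <<'E'
from h import *
w=snapshot('wrist');p=snapshot('scene'); c=cv2.resize(p['image'][90:270,150:420],(450,300),interpolation=cv2.INTER_CUBIC)
cv2.imwrite('pics/fin.png',np.hstack([cv2.resize(w['image'],(350,300)),c])[:,:,::-1])
for q in ('rod_center','lid_lip','scraper_grip','jar_a','tin'): print(q,[(round(d['conf'],2),np.round(d['location'],1).tolist()) for d in place_of(p,q)[:3]])
print(rect(w,'rod',107))
E
```

```text
time: 26.63
tool_pos: [549.7, -236.2, 205.2]
tcp_rot: [179.8, -0.3, 8.5]
ft_force: [0.7, 0.1, -0.4]
finger_gap: 51.5
grip_force: 0.0
rod_center [(0.79, [544.0, -235.8, 94.6])]
lid_lip [(0.7, [566.1, 341.2, 211.7])]
scraper_grip [(0.56, [595.9, -41.3, 18.0]), (0.54, [545.4, -232.9, 85.2])]
jar_a [(0.77, [344.8, 266.9, 3.8]), (0.75, [799.2, -10.7, -1.5]), (0.67, [612.2, -227.3, -0.2])]
tin [(0.56, [347.5, -398.0, -1.5])]
(0.73, 5656, [[448.0, -239.0], [452.0, -262.0], [645.0, -232.0], [642.0, -209.0]], [196.0, 23.0])
```

View pics/fin.png

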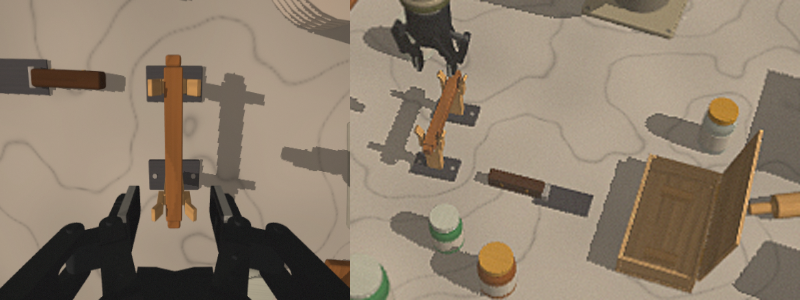

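The rod lies in both notches, at (173,90) and (173,205) in the left half, with both ends out. The lid leans back, the scraper is flat and clear, and the jars and tin are in place.

```bash
python3 -c "
from bench import hand_in
print(hand_in())"
```

```text
the job is handed in; nothing more can be done
None
```

The job is handed in at about 27 s of the 64 s allowed: the scraper levered the lid open to about 102° and now lies flat clear of the case, the rod rests in both stand notches with both ends out, and the jars and tin look unmoved; the only slip was a first grasp that closed on top of the scraper handle and was redone lower.

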